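# Clear the quiz box: find the latched answer key and release it

### The arm

A 7-joint arm with a two-finger parallel gripper is mounted at the origin on a cart in front of the work surface, level with it; the furniture and walls round the work are solid. World frame = base frame: x ahead of the robot, y to its left, z up, the work surface at z = 0. Lengths are in m, angles in degrees, forces in N, time in s.
With the tool pointing down it reaches from about 0.425 to 0.95 m from the base axis. Payload 4.7 kg.
Tool frame: the origin (TCP) lies on the centre line of the jaws, within the pads' length; the fingertips stand 22 mm ahead of it and the grasp point (between the pads) lies 3 mm ahead of it (arm.tips_ahead is the distance from the TCP to the fingertips, in m); z points along the fingers, y is the direction in which the jaws open and shut (so a half turn about z gives the same grasp; the last joint's range is limited). The gripper opens to 87 mm and grips with 3 to 60 N. Pads are 19 mm wide; open, the fingers measure 117 mm over their backs; the gripper's body (75 mm by 190 mm) begins 51 mm behind the grasp point.
Start: joints at [-78.146, 26.849, -2.785, 87.806, 1.381, 65.374, -4.715], TCP at [0.158, 0.656, 0.205] pointing down, gripper open.
Joint ranges: [-148.3, 148.3], [-19.14, 114.17], [-79.39, 73.82], [5.75, 140.21], [-59.74, 239.74], [12.07, 113.84], [-152.46, 152.46]. Speed limits (degrees/s): [147.25, 147.25, 180, 180, 180, 180, 180].

### API

Orientations are given as [roll, pitch, yaw] about the fixed x, y, z axes, in that order (R = Rz(yaw) Ry(pitch) Rx(roll)).
In Python, from cell import arm gives the robot as it stands. The module is installed in compiled form; this text tells all that it offers.
- The arm moves only by the tool play_rows, never from a script. Its argument "motion" is a list of rows, each a list of 7 numbers: the shift along the world's x, y, z in cm, then the turn, a rotation vector about the world's x, y, z in rad, then the closure, from -1 (fully open) to 1 (shut), so that 0 is half open. In form: [[tx, ty, tz, rx, ry, rz, claw], ...]. A call has exactly 10 rows; each row shifts and turns the commanded pose from where the row before left it; what a row does not reach is not made up. A row lasts 1/12 s, in which the tool goes at most 41.7 mm and 7.16 degrees, less where a joint would pass 70% of its speed; a pose out of reach is approached as far as the arm can. A call is refused whole if a number of a shift passes 4.17 or a number of a turn 0.125, either way. A call with a gripper value outside its range is refused whole. The fingers move at their own pace and stop on an object; "squeeze" is the grip in N (left out, the last holds). Time passes only in rows, so rows that do not move let the fingers close, or fill a call up. It gives the time, the measured TCP pose, the force and the opening at its end, in the units of the state.
- arm.get_state(): the state, without advancing time (a new reading comes with each control period).
- arm.read_camera(name): name is "scene" or "top"; returns the picture (420x560x3 uint8, red, green, blue); there is no depth.
- arm.camera_model(name): a dict with "K" (3x3 intrinsics, pixels), "k1" (the pictures are not rectified: a ray, as slopes to the right and down, at radius r is drawn at 1 + k1 r^2 times it, then the intrinsics apply), "R" (3x3) and "t" (3): a world point X has camera coordinates R X + t. Camera axes: x right, y down, z forward; pixel columns grow to the right and rows downward; lengths in m; the calibration is good to about 2 mm. A picture is of the moment at which its call begins. camera_model takes no time and is no camera call.
- arm.job_done(): hands the job in, once; it reports no verdict.
The state is a dict: "t": time; "q": joint angles; "joint_vel": joint speeds; "effort": joint torques, N m; "tcp_pos": TCP position; "orientation": TCP orientation; "wrist_force": force on the tool from outside, world axes, zero at the start; "ft_torque": the same for the moment, N m; "gripper_width": opening from 0.0 (shut) to 1.0 (fully open).
Only numpy, scipy, OpenCV 4.12 (cv2) and the standard library are available. Lean on these libraries where they do the work, as an engineer would, in place of code of your own. Each camera call takes 0.05 s, during which the arm holds its last target. There are 200 camera calls.

### The job

One of the four answer keys on the quiz box was left latched down after the last round; pressing it right down once more lets it spring up. With the fingertips, tap the four keys lightly one after another from left to right, without changing any of them, to feel which one is latched; then press that key right down and let it go, so that all four keys stand fully up. Do not push the other keys right down, grasp nothing, and leave the loose things round the box where they are.

Things in the scene. Friction and masses are not known exactly. Their poses are not given: they have to be found in the camera images.
- quiz_box: low grey quiz box with a metal top plate, fixed to the table, 84 (x) x 262 (y) x 41 mm high; origin at the centre of its underside, on the table; its y axis runs along the row of keys towards the left end, x points away from the robot
- slot_1 (a point): place of the leftmost key in the row, counted from the left (+y) end as the robot sees it; the point is the middle of the top face of a key that stands fully up there, 75 mm above the table; it does not move with the key. Places are 60 mm apart.
- slot_2 (a point): place of the second key in the row, counted from the left (+y) end as the robot sees it; the point is the middle of the top face of a key that stands fully up there, 75 mm above the table; it does not move with the key. Places are 60 mm apart.
- slot_3 (a point): place of the third key in the row, counted from the left (+y) end as the robot sees it; the point is the middle of the top face of a key that stands fully up there, 75 mm above the table; it does not move with the key. Places are 60 mm apart.
- slot_4 (a point): place of the rightmost key in the row, counted from the left (+y) end as the robot sees it; the point is the middle of the top face of a key that stands fully up there, 75 mm above the table; it does not move with the key. Places are 60 mm apart.
- unit_a: one of four identical key units set in the box, in any of the four places: a square white key cap 36 x 36 mm inside a black collar 46 x 46 mm (collar top 44 mm above the table); origin under the middle of the key, at table height; axes as those of the box
- key_a (a joint): how far the cap of unit_a is down, in m: 0 fully up (top 75 mm above the table), 0.0227 at the stop. Push-push: pressed to the stop and let go, a raised key latches at about 0.010 (top 65 mm), a latched one springs up to 0; pressed less than 0.018 it goes back to what it was. A raised key gives from 1.6 N, a latched one yields a little, then gives from about 2.5 N; both reach the stop at 3 to 8 N.
- unit_b: one of four identical key units set in the box, in any of the four places: a square white key cap 36 x 36 mm inside a black collar 46 x 46 mm (collar top 44 mm above the table); origin under the middle of the key, at table height; axes as those of the box
- key_b (a joint): how far the cap of unit_b is down, in m: 0 fully up (top 75 mm above the table), 0.0227 at the stop. Push-push: pressed to the stop and let go, a raised key latches at about 0.010 (top 65 mm), a latched one springs up to 0; pressed less than 0.018 it goes back to what it was. A raised key gives from 1.6 N, a latched one yields a little, then gives from about 2.5 N; both reach the stop at 3 to 8 N.
- unit_c: one of four identical key units set in the box, in any of the four places: a square white key cap 36 x 36 mm inside a black collar 46 x 46 mm (collar top 44 mm above the table); origin under the middle of the key, at table height; axes as those of the box
- key_c (a joint): how far the cap of unit_c is down, in m: 0 fully up (top 75 mm above the table), 0.0227 at the stop. Push-push: pressed to the stop and let go, a raised key latches at about 0.010 (top 65 mm), a latched one springs up to 0; pressed less than 0.018 it goes back to what it was. A raised key gives from 1.6 N, a latched one yields a little, then gives from about 2.5 N; both reach the stop at 3 to 8 N.
- unit_d: one of four identical key units set in the box, in any of the four places: a square white key cap 36 x 36 mm inside a black collar 46 x 46 mm (collar top 44 mm above the table); origin under the middle of the key, at table height; axes as those of the box
- key_d (a joint): how far the cap of unit_d is down, in m: 0 fully up (top 75 mm above the table), 0.0227 at the stop. Push-push: pressed to the stop and let go, a raised key latches at about 0.010 (top 65 mm), a latched one springs up to 0; pressed less than 0.018 it goes back to what it was. A raised key gives from 1.6 N, a latched one yields a little, then gives from about 2.5 N; both reach the stop at 3 to 8 N.
- eraser: eraser in a card sleeve, 20 x 42 x 12 mm, loose near the box; origin at the centre of its underside; to be left alone
- pin_tub: small clear tub of push pins, 55 mm across, 30 mm high, loose near the box; origin at the centre of its underside; to be left alone
- apple: pale yellow model apple, 61 mm across, 71 mm high, loose near the box; origin at the centre of its underside; to be left alone
- tape_roll: roll of brown tape lying flat, 96 mm across, 48 mm high, loose near the box; origin at the centre of its underside; to be left alone

How it is judged:
By the outcome, as a careful person would: the job done as asked, in the order asked, and still so for the second after the job is handed in, with the robot touching nothing.
It also fails if it takes over 48 s, if anything falls off the work surface, if the arm or the gripper's body presses on something with over 40 N, if the wrist force passes 120 N, or if a joint passes its speed limit or range.

## Working session

There is one attempt and no reset: what is moved stays moved. The work goes in short steps, Python scripts to look and compute and a tool call to move; the robot and the scene stay as the last step left them, time stands still between calls to the robot, and variables do not carry over. Pictures are saved under pics/ and viewed, about 8 in all and at most 12, crops included, and the job is handed in when it is done.

Besides the shell and the picture viewer there is one more tool, called after "Request:" by a JSON object that holds its "name" and its "arguments". play_rows: Moves the arm, as the interface text tells. Its arguments: {"type":"object","properties":{"motion":{"type":"array"},"squeeze":{"type":"number"}},"required":["motion"]}

```bash
mkdir -p pics
python3 - <<'E'
from cell import arm
import cv2
for n in("scene","top"):
    cv2.imwrite(f"pics/{n}0.png",arm.read_camera(n)[:,:,::-1])
    m=arm.camera_model(n);print(n,m)
print(arm.get_state(),arm.tips_ahead)
E
```

```text
scene {'K': array([[540.78712422,   0.        , 286.66539509],
       [  0.        , 540.78712422, 206.7011649 ],
       [  0.        ,   0.        ,   1.        ]]), 'k1': -0.1452343985466118, 'R': array([[ 0.62569884, -0.78005996, -0.00272302],
       [-0.60088928, -0.47975127, -0.63935186],
       [ 0.49742641,  0.40167795, -0.76890948]]), 't': array([-0.34570843,  0.41024169,  0.74424514])}
top {'K': array([[385.51364588,   0.        , 274.87471601],
       [  0.        , 385.51364588, 207.429253  ],
       [  0.        ,   0.        ,   1.        ]]), 'k1': -0.07380784735167253, 'R': array([[ 0.0202577 , -0.99879621,  0.04467399],
       [-0.98729556, -0.02702788, -0.15657896],
       [ 0.15759791, -0.0409345 , -0.98665458]]), 't': array([-0.0358398 ,  0.57700891,  0.83472576])}
{'t': 0.1, 'q': array([-78.14554668,  26.89218852,  -2.78485452,  87.86468359,
         1.38233741,  65.37511038,  -4.71719497]), 'joint_vel': array([ 0.028722  , -0.18585843, -0.07153451, -0.14119143, -0.04342831,
        0.00971283,  0.00323856]), 'effort': array([ 8.46616749e-04, -5.09167957e+01, -8.10961006e-02, -2.36827540e+01,
       -6.15216116e-02,  3.44652787e-02,  5.94942617e-05]), 'tcp_pos': array([0.15755398, 0.65578898, 0.2039265 ]), 'orientation': array([-1.79901728e+02,  4.47447462e-03,  1.66490692e+02]), 'wrist_force': array([-0.34850131,  0.03402329, -0.5735394 ]), 'ft_torque': array([-0.03431852, -0.00354562, -0.02212208]), 'gripper_width': 0.9988639989130178} 0.022
```

View pics/top0.png

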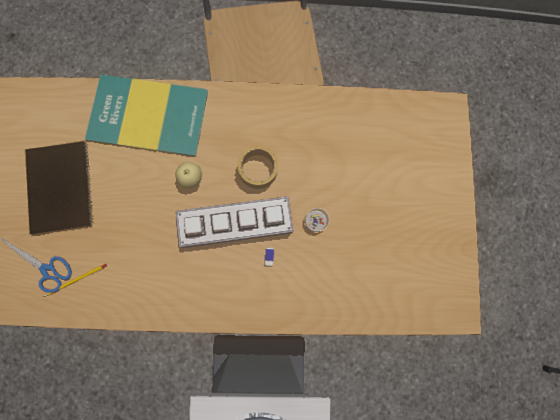

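View pics/scene0.png

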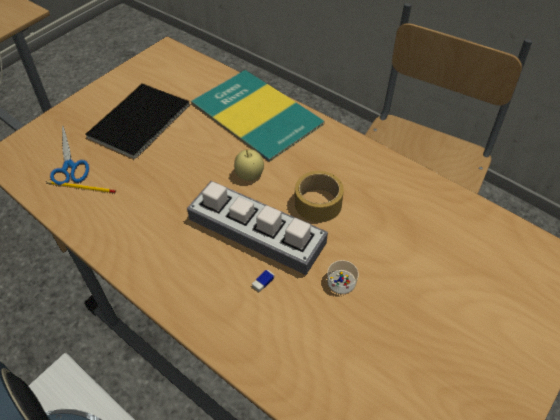

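The top view shows the box around (177–292, 198–247), with keys at about (194,226), (221,223), (247,219) and (274,215). In the scene view, key 2, near (241,210), looks lowest. I'll measure the cap centres next.

```bash
cat > h.py <<'E'
import numpy as np,cv2
from cell import arm
def ray(n,uv):
    m=arm.camera_model(n);K=m["K"];d=np.array([m["k1"],0,0,0,0])
    p=cv2.undistortPoints(np.array([[uv]],float),K,d).ravel()
    R=m["R"];return -R.T@m["t"],R.T@np.array([p[0],p[1],1])
def onz(n,uv,z):
    c,d=ray(n,uv);return c+d*(z-c[2])/d[2]
def proj(n,X):
    m=arm.camera_model(n);rv=cv2.Rodrigues(m["R"])[0]
    return cv2.projectPoints(np.array([X],float),rv,m["t"],m["K"],np.array([m["k1"],0,0,0,0]))[0].ravel()
E
python3 - <<'E'
from h import *
for n,roi in(("top",(180,200,295,245)),("scene",(190,175,325,265))):
    im=cv2.imread(f"pics/{n}0.png");g=im.min(2)
    x0,y0,x1,y1=roi
    th=215
    for th in(190,205,220):
        k=np.zeros_like(g);k[y0:y1,x0:x1]=(g[y0:y1,x0:x1]>th)*255
        N,_,s,c=cv2.connectedComponentsWithStats(k)
        for i in range(1,N):
            if s[i,4]>60:print(n,th,s[i],c[i].round(1),onz(n,c[i],.075).round(4),onz(n,c[i],.065).round(4))
a=[cv2.resize(cv2.imread(f"pics/{n}0.png")[y0:y1,x0:x1],None,fx=5,fy=5,interpolation=cv2.INTER_CUBIC) for n,(x0,y0,x1,y1) in (("top",(175,195,295,250)),("scene",(185,178,305,258)))]
cv2.imwrite("pics/crop.png",cv2.resize(np.vstack(a),None,fx=.85,fy=.85))
E
```

```text
top 190 [182 200 108  37 832] [252.7 216.8] [0.551  0.0273 0.075 ] [0.5523 0.0275 0.065 ]
top 190 [267 206  15  15 186] [273.9 213.5] [ 0.5595 -0.0191  0.075 ] [ 0.561  -0.0195  0.065 ]
top 190 [240 210  15  15 190] [246.9 217.2] [0.5498 0.0401 0.075 ] [0.5511 0.0404 0.065 ]
top 190 [213 214  15  15 187] [220.2 221.2] [0.5395 0.0981 0.075 ] [0.5406 0.0991 0.065 ]
top 190 [185 217  15  15 182] [192.4 224.3] [0.5309 0.1583 0.075 ] [0.532 0.16  0.065]
scene 190 [295 223  13  13  72] [301.3 228.9] [ 0.5598 -0.0276  0.075 ] [ 0.566  -0.0231  0.065 ]
```

View pics/crop.png

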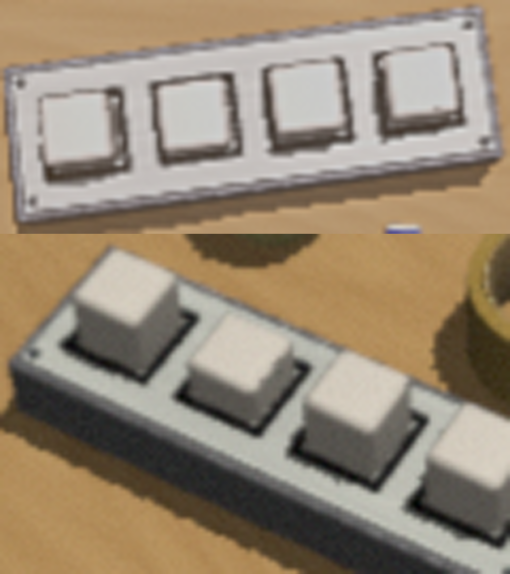

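The spacing comes out at 59.9 mm per key, as it should. The box yaw is about 9.2°, and the keys are at (.531,.158), (.5405,.099), (.550,.040) and (.5595,-.019). I'll close the fingers and go above key 1.

Request:
{"name": "play_rows", "arguments": {"motion": [[1.87,-2.49,0,0,0,0.05,1],[1.87,-2.49,0,0,0,0.05,1],[1.87,-2.49,0,0,0,0.05,1],[1.87,-2.49,0,0,0,0.05,1],[1.87,-2.49,0,0,0,0.05,1],[1.87,-2.49,0,0,0,0.05,1],[1.87,-2.49,0,0,0,0.05,1],[1.87,-2.49,0,0,0,0.05,1],[1.87,-2.49,0,0,0,0,1],[1.87,-2.49,0,0,0,0,1]], "squeeze": 5}}

```text
t: 0.93
tcp_pos: [0.3452, 0.4057, 0.2046]
orientation: [-180.0, -0.0, -170.6]
wrist_force: [0.5, 0.1, -0.2]
gripper_width: 0.327
```

Request:
{"name": "play_rows", "arguments": {"motion": [[1.87,-2.49,0,0,0,0,1],[1.87,-2.49,0,0,0,0,1],[1.87,-2.49,0,0,0,0,1],[1.87,-2.49,0,0,0,0,1],[1.87,-2.49,0,0,0,0,1],[1.87,-2.49,0,0,0,0,1],[1.87,-2.49,0,0,0,0,1],[1.87,-2.49,0,0,0,0,1],[0,0,0,0,0,0,1],[0,0,0,0,0,0,1]]}}

```text
t: 1.77
tcp_pos: [0.495, 0.2061, 0.2045]
orientation: [-180.0, -0.0, -170.9]
wrist_force: [0.4, 0.4, -0.1]
gripper_width: 0.004
```

Request:
{"name": "play_rows", "arguments": {"motion": [[1.2,-1.6,0,0,0,0,1],[1.2,-1.6,0,0,0,0,1],[1.2,-1.6,0,0,0,0,1],[0,0,-1.8,0,0,0,1],[0,0,-1.8,0,0,0,1],[0,0,-1.8,0,0,0,1],[0,0,-1.8,0,0,0,1],[0,0,-1.0,0,0,0,1],[0,0,-0.4,0,0,0,1],[0,0,0,0,0,0,1]]}}

```text
t: 2.6
tcp_pos: [0.5293, 0.1609, 0.118]
orientation: [180.0, -0.1, -170.5]
wrist_force: [0.2, 0.5, 0.1]
gripper_width: 0.004
```

Run:
```python
from h import *
s=arm.get_state();print(s["tcp_pos"],s["orientation"],s["wrist_force"])
a=[cv2.resize(arm.read_camera(n)[y0:y1,x0:x1,::-1],None,fx=4,fy=4,interpolation=cv2.INTER_CUBIC) for n,(x0,y0,x1,y1) in (("top",(150,180,300,255)),("scene",(170,110,320,180+75)))]
cv2.imwrite("pics/c2.png",cv2.resize(np.vstack(a),(545,800*0+600)))
```

```text
[0.52934679 0.16086629 0.1180493 ] [ 1.79998764e+02 -1.15522382e-01 -1.70514641e+02] [0.17357069 0.49463642 0.14677593]
```

View pics/c2.png

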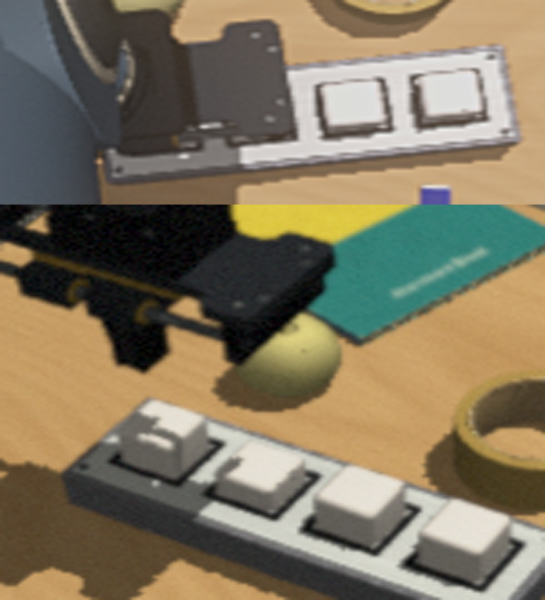

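The closed fingertips hang above key 1, with the tip at about scene pixel (206,169). I'll check that against the projection.

Run:
```python
from h import *
print(proj("scene",[.5293,.1609,.096]),proj("scene",[.531,.158,.075]))
```

```text
[210.90967475 181.65854673] [213.86207034 189.375788  ]
```

Run:
```python
from h import *
im=arm.read_camera("scene")[:,:,::-1]
cv2.imwrite("pics/c3.png",cv2.resize(im[120:220,160:280],None,fx=6,fy=6,interpolation=cv2.INTER_CUBIC))
```

```text
(no output)
```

View pics/c3.png

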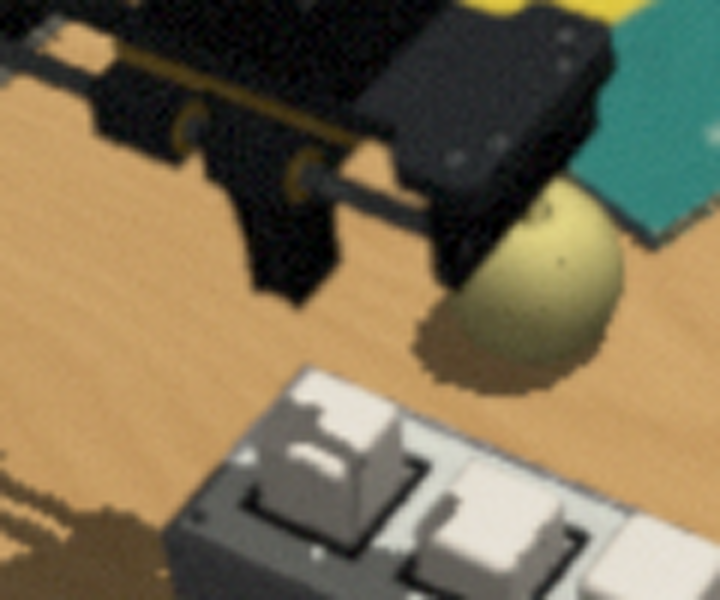

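Run:
```python
from h import *
for z in(.096,.11,.118,.125):print(z,onz("scene",(208.5,168.5),z).round(3), proj("scene",[.5293,.1609,z]).round(1))
im=arm.read_camera("top")[:,:,::-1]
c=cv2.resize(im[175:265,130:250],None,fx=6,fy=6,interpolation=cv2.INTER_CUBIC)
for z in (.096,.118):
    p=proj("top",[.5293,.1609,z]);print(p)
    cv2.circle(c,tuple(int(v) for v in ((p-[130,175])*6)),5,(0,0,255),1)
cv2.imwrite("pics/c4.png",c)
```

```text
0.096 [0.551 0.188 0.096] [210.9 181.7]
0.11 [0.542 0.177 0.11 ] [210.1 176.5]
0.118 [0.537 0.171 0.118] [209.6 173.5]
0.125 [0.533 0.166 0.125] [209.2 170.9]
[189.52161412 223.9102782 ]
[187.67859785 222.6941952 ]
```

View pics/c4.png

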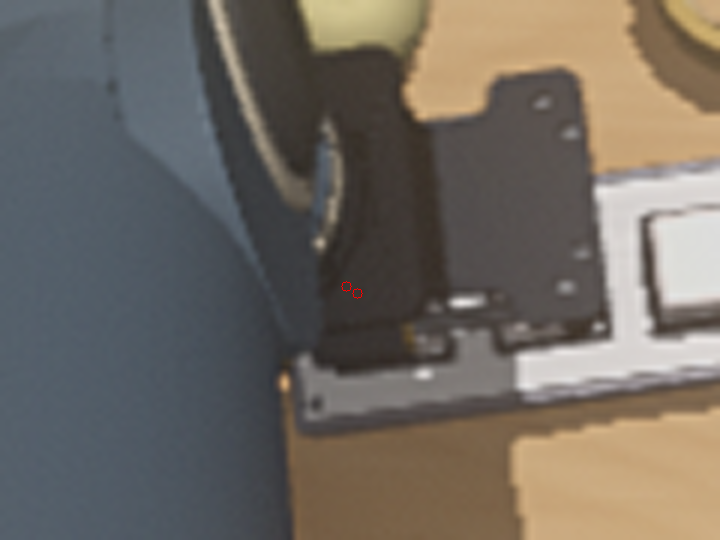

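The scene view puts the fingertip higher than its nominal height, about z≈.12. I'll go down in small steps and watch the force.

Request:
{"name": "play_rows", "arguments": {"motion": [[0.1,-0.15,0,0,0,0,1],[0.1,-0.15,0,0,0,0,1],[0,0,-0.4,0,0,0,1],[0,0,-0.4,0,0,0,1],[0,0,-0.4,0,0,0,1],[0,0,-0.2,0,0,0,1],[0,0,-0.2,0,0,0,1],[0,0,-0.1,0,0,0,1],[0,0,0,0,0,0,1],[0,0,0,0,0,0,1]]}}

```text
t: 3.63
tcp_pos: [0.5323, 0.1572, 0.1018]
orientation: [180.0, -0.0, -170.6]
wrist_force: [-0.2, -0.1, 0.1]
gripper_width: 0.007
```

Run:
```python
from h import *
im=arm.read_camera("scene")[:,:,::-1]
cv2.imwrite("pics/c5.png",cv2.resize(im[120:220,160:280],None,fx=6,fy=6,interpolation=cv2.INTER_CUBIC))
```

```text
(no output)
```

View pics/c5.png

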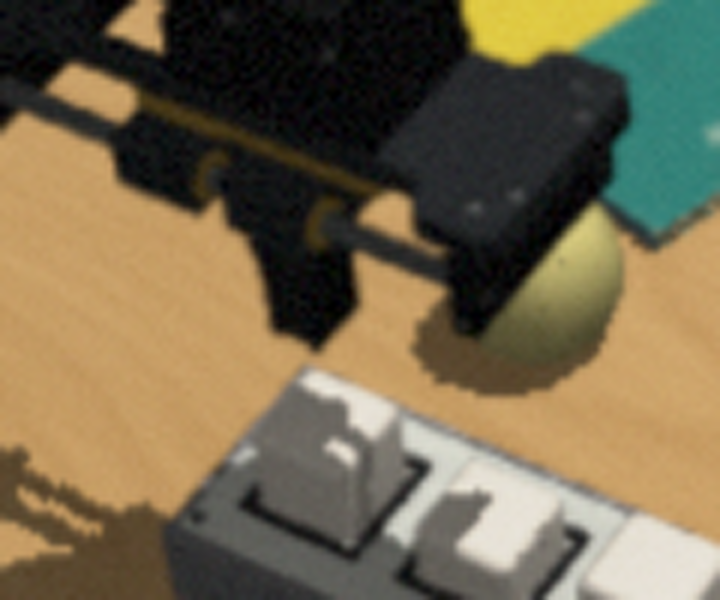

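The tip's lower corner is at crop (315,345), still clear of cap 1, whose top centre is near (328,412). I'll test the body's corner against both views to tell a height error from an xy error.

Run:
```python
from h import *
for z in(.166,.18,.2,.22):print(z,proj("top",[.5075,.061,z]).round(1),proj("scene",[.5075,.061,z]).round(1))
# candidate body corner in two views (same lower near right corner), first pose
(c1,d1),(c2,d2)=ray("top",(230,229)),ray("scene",(236,168))
A=np.stack([d1,-d2],1);s=np.linalg.lstsq(A,c2-c1,rcond=None)[0];print(c1+d1*s[0],c2+d2*s[1])
s=arm.get_state();print(s["wrist_force"],s["tcp_pos"])
```

```text
0.166 [234.2 232.3] [240.6 188.5]
0.18 [233.8 231.6] [240.  182.8]
0.2 [233.1 230.6] [239.2 174.4]
0.22 [232.4 229.5] [238.3 165.8]
[0.50925663 0.06607453 0.21053619] [0.50793905 0.06725832 0.2104921 ]
[ 0.04862905  0.37866414 -0.11145792] [0.53234906 0.15720605 0.10197007]
```

The body's xy agrees with the TCP to within 5 mm, so any error is in height. I'll go on down by feel, to a nominal press of 3 mm.

Request:
{"name": "play_rows", "arguments": {"motion": [[0,0,-0.1,0,0,0,1],[0,0,-0.1,0,0,0,1],[0,0,-0.1,0,0,0,1],[0,0,-0.1,0,0,0,1],[0,0,-0.1,0,0,0,1],[0,0,-0.1,0,0,0,1],[0,0,-0.1,0,0,0,1],[0,0,-0.1,0,0,0,1],[0,0,0,0,0,0,1],[0,0,0,0,0,0,1]]}}

```text
t: 4.52
tcp_pos: [0.5322, 0.1571, 0.0938]
orientation: [180.0, -0.0, -170.6]
wrist_force: [0.1, 0.8, -0.8]
gripper_width: 0.008
```

Request:
{"name": "play_rows", "arguments": {"motion": [[0,0,-0.1,0,0,0,1],[0,0,-0.1,0,0,0,1],[0,0,-0.1,0,0,0,1],[0,0,-0.1,0,0,0,1],[0,0,-0.1,0,0,0,1],[0,0,-0.1,0,0,0,1],[0,0,0,0,0,0,1],[0,0,0,0,0,0,1],[0,0,0,0,0,0,1],[0,0,0,0,0,0,1]]}}

```text
t: 5.35
tcp_pos: [0.5323, 0.1572, 0.0879]
orientation: [180.0, 0.0, -170.6]
wrist_force: [-0.3, 0.4, -0.9]
gripper_width: 0.006
```

Run:
```python
from h import *
im=arm.read_camera("scene")[:,:,::-1]
s=arm.get_state();print(s["wrist_force"],s["ft_torque"],s["tcp_pos"])
cv2.imwrite("pics/c6.png",cv2.resize(im[120:220,160:280],None,fx=6,fy=6,interpolation=cv2.INTER_CUBIC))
```

```text
[-0.45104208  0.45225366  1.27100219] [ 0.00382771 -0.03827756 -0.02662475] [0.53228495 0.15715387 0.08791917]
```

View pics/c6.png

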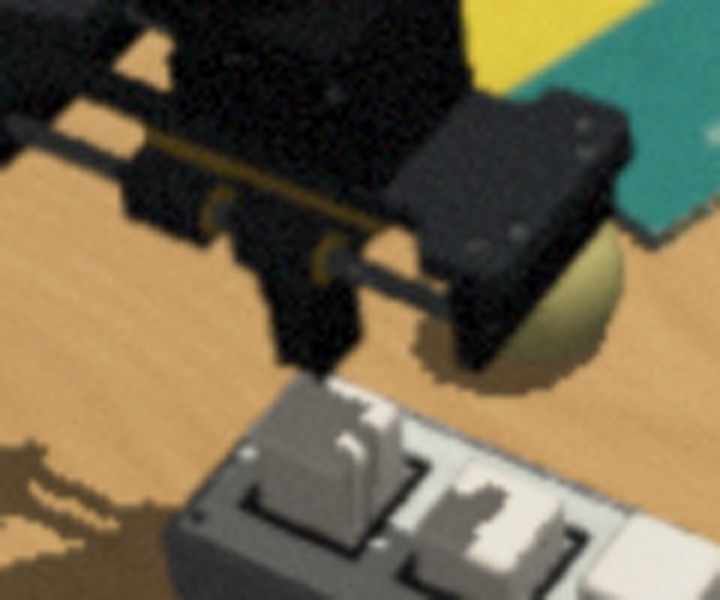

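No contact yet: the tip is still about 20 mm above cap 1 in the picture, and the force noise is about ±1 N. I'll carry on and average the readings.

```bash
cat > f.py <<'E'
from h import *
F=[]
for i in range(6):
    im=arm.read_camera("scene");s=arm.get_state();F.append(s["wrist_force"])
F=np.array(F);print(s["t"],"mean F",F.mean(0).round(2),"sd",F.std(0).round(2),s["tcp_pos"].round(4))
E
python3 f.py
```

```text
5.7 mean F [0.17 0.14 0.2 ] sd [0.49 0.52 0.52] [0.5323 0.1572 0.0879]
```

Request:
{"name": "play_rows", "arguments": {"motion": [[0,0,-0.2,0,0,0,1],[0,0,-0.2,0,0,0,1],[0,0,-0.2,0,0,0,1],[0,0,-0.2,0,0,0,1],[0,0,-0.2,0,0,0,1],[0,0,-0.2,0,0,0,1],[0,0,0,0,0,0,1],[0,0,0,0,0,0,1],[0,0,0,0,0,0,1],[0,0,0,0,0,0,1]]}}

```text
t: 6.53
tcp_pos: [0.5324, 0.1572, 0.076]
orientation: [180.0, 0.0, -170.6]
wrist_force: [0.9, 0.1, 0.8]
gripper_width: 0.009
```

```bash
python3 f.py
```

```text
6.8333 mean F [-0.04  0.19 -0.06] sd [0.25 0.49 0.49] [0.5322 0.1572 0.0759]
```

Request:
{"name": "play_rows", "arguments": {"motion": [[0,0,-0.1,0,0,0,1],[0,0,-0.1,0,0,0,1],[0,0,-0.1,0,0,0,1],[0,0,-0.1,0,0,0,1],[0,0,-0.1,0,0,0,1],[0,0,0,0,0,0,1],[0,0,0,0,0,0,1],[0,0,0,0,0,0,1],[0,0,0,0,0,0,1],[0,0,0,0,0,0,1]]}}

```text
t: 7.67
tcp_pos: [0.5323, 0.1572, 0.0709]
orientation: [180.0, 0.0, -170.6]
wrist_force: [0.7, -0.5, 1.0]
gripper_width: -0.001
```

```bash
python3 f.py;python3 - <<'E'
from h import *
im=arm.read_camera("scene")[:,:,::-1]
cv2.imwrite("pics/c7.png",cv2.resize(im[120:220,160:280],None,fx=6,fy=6,interpolation=cv2.INTER_CUBIC))
E
```

```text
7.9667 mean F [-0.21  0.14 -0.05] sd [0.56 0.33 0.57] [0.5322 0.1571 0.0709]
```

View pics/c7.png

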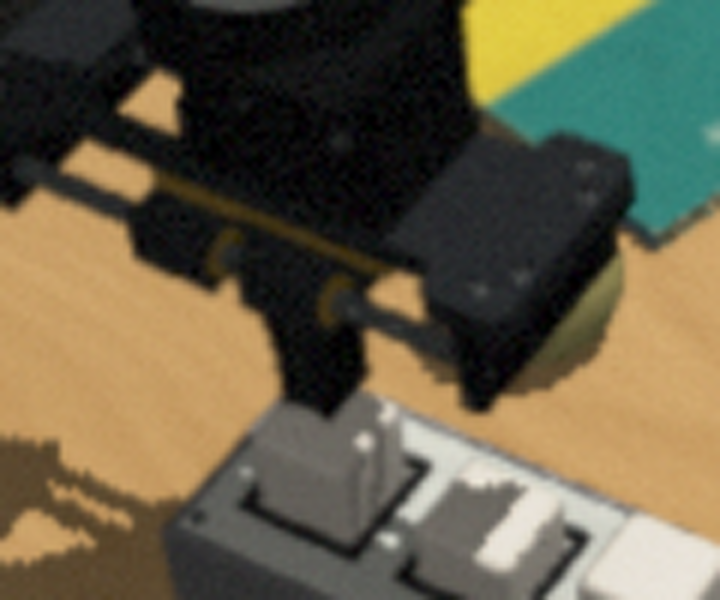

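Still no contact. The tip's near corner is at (330,412) and looks about 8 mm above the cap. So the tool really stands about 35 mm higher than the nominal figures say. I'll go on by feel.

Request:
{"name": "play_rows", "arguments": {"motion": [[0,0,-0.1,0,0,0,1],[0,0,-0.1,0,0,0,1],[0,0,-0.1,0,0,0,1],[0,0,-0.1,0,0,0,1],[0,0,-0.1,0,0,0,1],[0,0,0,0,0,0,1],[0,0,0,0,0,0,1],[0,0,0,0,0,0,1],[0,0,0,0,0,0,1],[0,0,0,0,0,0,1]]}}

```text
t: 8.85
tcp_pos: [0.5323, 0.1572, 0.0659]
orientation: [180.0, 0.0, -170.6]
wrist_force: [0.5, 0.0, -0.1]
gripper_width: 0.005
```

```bash
python3 f.py
```

```text
9.15 mean F [ 0.33 -0.27 -0.16] sd [0.45 0.44 0.61] [0.5323 0.1572 0.0659]
```

Request:
{"name": "play_rows", "arguments": {"motion": [[0,0,-0.1,0,0,0,1],[0,0,-0.1,0,0,0,1],[0,0,-0.1,0,0,0,1],[0,0,-0.1,0,0,0,1],[0,0,0,0,0,0,1],[0,0,0,0,0,0,1],[0,0,0,0,0,0,1],[0,0,0,0,0,0,1],[0,0,0,0,0,0,1],[0,0,0,0,0,0,1]]}}

```text
t: 9.98
tcp_pos: [0.5323, 0.1572, 0.0619]
orientation: [180.0, 0.0, -170.6]
wrist_force: [-0.3, -0.4, 1.3]
gripper_width: 0.006
```

```bash
python3 f.py;python3 - <<'E'
from h import *
im=arm.read_camera("scene")[:,:,::-1]
cv2.imwrite("pics/c8.png",cv2.resize(im[120:220,160:280],None,fx=6,fy=6,interpolation=cv2.INTER_CUBIC))
E
```

```text
10.2833 mean F [-0.05  0.08  0.07] sd [0.3  0.19 0.55] [0.5323 0.1571 0.0619]
```

View pics/c8.png

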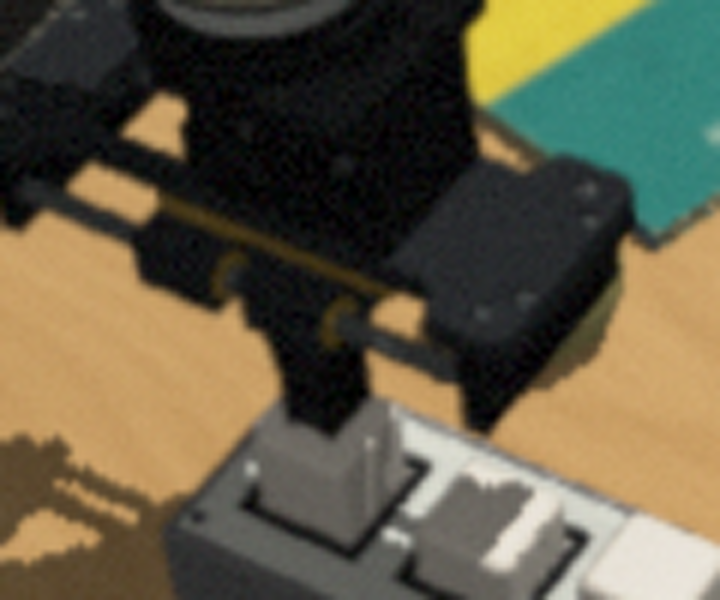

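By corners, the tip footprint centre is at (328,407) and the cap centre at (333,420). It is aligned, with about 4 mm left to go.

Request:
{"name": "play_rows", "arguments": {"motion": [[0,0,-0.1,0,0,0,1],[0,0,-0.1,0,0,0,1],[0,0,-0.1,0,0,0,1],[0,0,-0.1,0,0,0,1],[0,0,-0.1,0,0,0,1],[0,0,0,0,0,0,1],[0,0,0,0,0,0,1],[0,0,0,0,0,0,1],[0,0,0,0,0,0,1],[0,0,0,0,0,0,1]]}}

```text
t: 11.17
tcp_pos: [0.5322, 0.1572, 0.0569]
orientation: [180.0, -0.0, -170.6]
wrist_force: [0.1, 0.7, 0.7]
gripper_width: 0.005
```

```bash
python3 f.py
```

```text
11.4667 mean F [-0.46 -0.13  1.26] sd [0.36 0.59 0.49] [0.5322 0.1572 0.0569]
```

Request:
{"name": "play_rows", "arguments": {"motion": [[0,0,-0.1,0,0,0,1],[0,0,-0.1,0,0,0,1],[0,0,0,0,0,0,1],[0,0,0,0,0,0,1],[0,0,0,0,0,0,1],[0,0,0,0,0,0,1],[0,0,0,0,0,0,1],[0,0,0,0,0,0,1],[0,0,0,0,0,0,1],[0,0,0,0,0,0,1]]}}

```text
t: 12.3
tcp_pos: [0.5322, 0.1572, 0.0549]
orientation: [180.0, -0.0, -170.6]
wrist_force: [-0.6, 0.5, 0.9]
gripper_width: 0.001
```

```bash
python3 f.py
```

```text
12.6 mean F [-0.82 -0.3   1.27] sd [0.35 0.5  0.44] [0.5322 0.1572 0.0549]
```

Key 1 answers with about 1.3 N from TCP z≈.057, so it is up; contact for a raised key is at TCP ≈.059. On to key 2.

Request:
{"name": "play_rows", "arguments": {"motion": [[0,0,0.8,0,0,0,1],[0,0,0.8,0,0,0,1],[0.3,-1.95,0,0,0,0,1],[0.3,-1.95,0,0,0,0,1],[0.3,-1.95,0,0,0,0,1],[0,0,-0.7,0,0,0,1],[0,0,-0.5,0,0,0,1],[0,0,-0.3,0,0,0,1],[0,0,0,0,0,0,1],[0,0,0,0,0,0,1]]}}

```text
t: 13.43
tcp_pos: [0.5409, 0.1, 0.0556]
orientation: [180.0, -0.0, -170.5]
wrist_force: [0.4, -1.0, -0.3]
gripper_width: 0.006
```

```bash
python3 f.py
```

```text
13.7333 mean F [ 0.01 -0.15 -0.1 ] sd [0.18 0.41 0.42] [0.5413 0.099  0.056 ]
```

Key 2 gives no contact at this height, so it is low. I'll go down until it is touched.

Request:
{"name": "play_rows", "arguments": {"motion": [[0,0,-0.2,0,0,0,1],[0,0,-0.2,0,0,0,1],[0,0,-0.2,0,0,0,1],[0,0,-0.1,0,0,0,1],[0,0,-0.1,0,0,0,1],[0,0,-0.1,0,0,0,1],[0,0,0,0,0,0,1],[0,0,0,0,0,0,1],[0,0,0,0,0,0,1],[0,0,0,0,0,0,1]]}}

```text
t: 14.57
tcp_pos: [0.5412, 0.0986, 0.0469]
orientation: [180.0, -0.0, -170.6]
wrist_force: [-0.3, -0.3, 0.5]
gripper_width: 0.007
```

```bash
python3 f.py
```

```text
14.8667 mean F [-0.58  0.1   1.01] sd [0.38 0.42 0.44] [0.5412 0.0986 0.0469]
```

Request:
{"name": "play_rows", "arguments": {"motion": [[0,0,-0.1,0,0,0,1],[0,0,0,0,0,0,1],[0,0,0,0,0,0,1],[0,0,0,0,0,0,1],[0,0,0,0,0,0,1],[0,0,0,0,0,0,1],[0,0,0,0,0,0,1],[0,0,0,0,0,0,1],[0,0,0,0,0,0,1],[0,0,0,0,0,0,1]]}}

```text
t: 15.7
tcp_pos: [0.5413, 0.0987, 0.0459]
orientation: [180.0, 0.0, -170.6]
wrist_force: [-0.7, -1.2, 1.4]
gripper_width: 0.01
```

```bash
python3 f.py
```

```text
16.0 mean F [-0.75 -0.4   1.38] sd [0.26 0.87 0.38] [0.5413 0.0986 0.0459]
```

Key 2 makes contact only about 10 mm lower, so it is latched. I'll tap key 3 next, then key 4.

Request:
{"name": "play_rows", "arguments": {"motion": [[0,0,1.3,0,0,0,1],[0,0,1.2,0,0,0,1],[0.32,-1.97,0,0,0,0,1],[0.32,-1.97,0,0,0,0,1],[0.32,-1.97,0,0,0,0,1],[0,0,-0.7,0,0,0,1],[0,0,-0.5,0,0,0,1],[0,0,-0.4,0,0,0,1],[0,0,0,0,0,0,1],[0,0,0,0,0,0,1]]}}

```text
t: 16.83
tcp_pos: [0.5503, 0.0406, 0.0544]
orientation: [180.0, -0.1, -170.5]
wrist_force: [-1.5, -1.0, 1.6]
gripper_width: 0.003
```

```bash
python3 f.py
```

```text
17.1333 mean F [-0.9   0.55  1.19] sd [0.42 0.56 0.37] [0.5509 0.0403 0.0551]
```

Request:
{"name": "play_rows", "arguments": {"motion": [[0,0,0.8,0,0,0,1],[0,0,0.8,0,0,0,1],[0.32,-1.97,0,0,0,0,1],[0.32,-1.97,0,0,0,0,1],[0.32,-1.97,0,0,0,0,1],[0,0,-0.7,0,0,0,1],[0,0,-0.5,0,0,0,1],[0,0,-0.4,0,0,0,1],[0,0,0,0,0,0,1],[0,0,0,0,0,0,1]]}}

```text
t: 17.97
tcp_pos: [0.5601, -0.0185, 0.0547]
orientation: [180.0, -0.1, -170.5]
wrist_force: [-1.1, -0.7, 1.6]
gripper_width: 0.004
```

```bash
python3 f.py
```

```text
18.2667 mean F [-0.91  0.37  1.45] sd [0.37 0.53 0.59] [ 0.5604 -0.0188  0.055 ]
```

Keys 3 and 4 both answer at the raised height. I'll go back to key 2 and press it to the stop.

Request:
{"name": "play_rows", "arguments": {"motion": [[0,0,0.9,0,0,0,1],[0,0,0.9,0,0,0,1],[-0.48,2.94,0,0,0,0,1],[-0.48,2.94,0,0,0,0,1],[-0.48,2.94,0,0,0,0,1],[-0.48,2.94,0,0,0,0,1],[0,0,0,0,0,0,1],[0,0,-1.0,0,0,0,1],[0,0,-1.0,0,0,0,1],[0,0,-0.5,0,0,0,1]]}}

```text
t: 19.1
tcp_pos: [0.5408, 0.0964, 0.0466]
orientation: [-180.0, -0.1, -170.7]
wrist_force: [-0.7, 1.2, 3.1]
gripper_width: 0.004
```

Request:
{"name": "play_rows", "arguments": {"motion": [[0,0,-0.2,0,0,0,1],[0,0,-0.2,0,0,0,1],[0,0,-0.2,0,0,0,1],[0,0,-0.2,0,0,0,1],[0,0,-0.1,0,0,0,1],[0,0,-0.1,0,0,0,1],[0,0,-0.1,0,0,0,1],[0,0,0,0,0,0,1],[0,0,0,0,0,0,1],[0,0,0,0,0,0,1]]}}

```text
t: 19.93
tcp_pos: [0.5416, 0.0981, 0.0371]
orientation: [180.0, 0.0, -170.6]
wrist_force: [-0.1, -2.0, 3.1]
gripper_width: 0.006
```

```bash
python3 f.py
```

```text
20.2333 mean F [ 0.12 -1.72  2.6 ] sd [0.78 0.14 0.45] [0.5416 0.0981 0.037 ]
```

Request:
{"name": "play_rows", "arguments": {"motion": [[0,0,-0.1,0,0,0,1],[0,0,-0.1,0,0,0,1],[0,0,0,0,0,0,1],[0,0,0,0,0,0,1],[0,0,0,0,0,0,1],[0,0,0,0,0,0,1],[0,0,0,0,0,0,1],[0,0,0,0,0,0,1],[0,0,0,0,0,0,1],[0,0,0,0,0,0,1]]}}

```text
t: 21.07
tcp_pos: [0.5415, 0.0981, 0.0351]
orientation: [180.0, 0.0, -170.6]
wrist_force: [0.5, -1.1, 5.4]
gripper_width: 0.005
```

```bash
python3 f.py
```

```text
21.3667 mean F [ 0.16 -2.2   4.93] sd [0.5  0.71 0.41] [0.5415 0.0981 0.0351]
```

Request:
{"name": "play_rows", "arguments": {"motion": [[0,0,-0.1,0,0,0,1],[0,0,0,0,0,0,1],[0,0,0,0,0,0,1],[0,0,0,0,0,0,1],[0,0,0,0,0,0,1],[0,0,0,0,0,0,1],[0,0,0,0,0,0,1],[0,0,0,0,0,0,1],[0,0,0,0,0,0,1],[0,0,0,0,0,0,1]]}}

```text
t: 22.2
tcp_pos: [0.5416, 0.0981, 0.035]
orientation: [180.0, 0.0, -170.6]
wrist_force: [-1.8, -2.8, 12.2]
gripper_width: 0.007
```

```bash
python3 f.py
```

```text
22.5 mean F [-1.77 -2.28 12.01] sd [0.54 0.55 0.55] [0.5416 0.0981 0.035 ]
```

At the stop: 12 N with no further travel. I'll release it, go well clear towards the robot's left, and look.

Request:
{"name": "play_rows", "arguments": {"motion": [[0,0,0.5,0,0,0,1],[0,0,1.0,0,0,0,1],[0,0,1.5,0,0,0,1],[0,0,2.5,0,0,0,1],[0,0,2.5,0,0,0,1],[0,0,2.5,0,0,0,1],[0,0,2.5,0,0,0,1],[0,0,2.5,0,0,0,1],[-1.5,2.5,0,0,0,0,1],[-1.87,2.5,0,0,0,0,1]]}}

```text
t: 23.33
tcp_pos: [0.5087, 0.148, 0.1907]
orientation: [179.9, 0.2, -170.8]
wrist_force: [-0.3, 1.4, -1.2]
gripper_width: 0.006
```

Request:
{"name": "play_rows", "arguments": {"motion": [[-1.87,2.5,0,0,0,0,1],[-1.87,2.5,0,0,0,0,1],[-1.87,2.5,0,0,0,0,1],[-1.87,2.5,0,0,0,0,1],[-1.87,2.5,0,0,0,0,1],[-1.87,2.5,0,0,0,0,1],[-1.87,2.5,0,0,0,0,1],[-1.87,2.5,0,0,0,0,1],[-1,1.4,0,0,0,0,1],[0,0,0,0,0,0,1]]}}

```text
t: 24.17
tcp_pos: [0.3435, 0.366, 0.1888]
orientation: [179.9, -0.1, -170.1]
wrist_force: [-0.2, 1.6, 0.1]
gripper_width: 0.008
```

Run:
```python
from h import *
a=[]
for n in("top","scene"):
    im=arm.read_camera(n)[:,:,::-1];old=cv2.imread(f"pics/{n}0.png")
    x0,y0,x1,y1=(165,140,345,275) if n=="top" else (180,140,370,300)
    d=cv2.absdiff(im,old)[y0:y1,x0:x1].max(2);d=cv2.medianBlur(d,3)
    ys,xs=np.where(d>50);print(n,len(xs),(xs.min()+x0,xs.max()+x0,ys.min()+y0,ys.max()+y0) if len(xs) else "")
    a.append(cv2.resize(im[y0:y1,x0:x1],(380 if n=="top" else 380,300 if n=="top" else 320)))
cv2.imwrite("pics/end.png",cv2.resize(im[170:270,180:330],None,fx=5,fy=5,interpolation=cv2.INTER_CUBIC))
s=arm.get_state();print(s["t"],s["tcp_pos"])
```

```text
top 2 (np.int64(218), np.int64(218), np.int64(233), np.int64(234))
scene 112 (np.int64(229), np.int64(252), np.int64(194), np.int64(214))
24.2667 [0.34695676 0.36215253 0.18865931]
```

View pics/end.png

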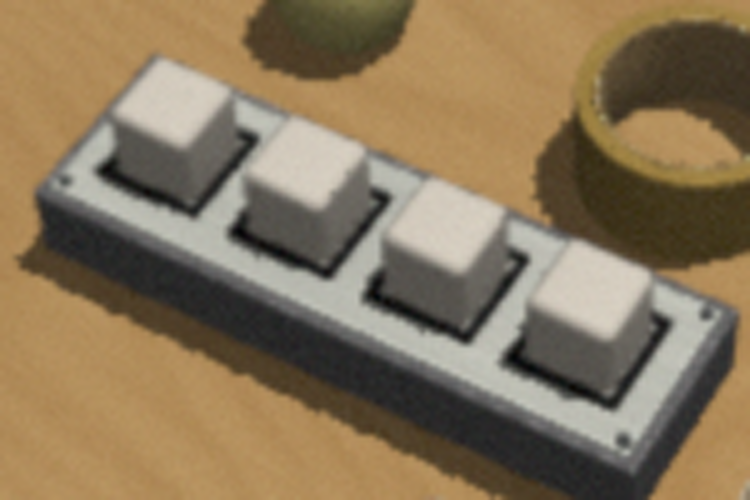

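All four caps now stand equally high. The only change from the first picture is key 2, at scene pixels (229–252, 194–214), and the loose things haven't moved.

```bash
python3 -c "
from cell import arm
print(arm.job_done())"
```

```text
the job is handed in; nothing more can be done
None
```

The latched key was the second from the left. I pressed it right down once, it sprang up, and all four keys now stand fully up. The job was handed in at about 24 s.

- **Tapping:** I tapped the keys from left to right with closed fingertips. Keys 1, 3 and 4 pushed back with about 1.2–1.5 N at the raised height. Key 2 was only met about 10 mm lower.
- **Pressing:** I pressed key 2 to its stop, where the force reached 12 N with no further travel. Then I let go and backed well clear.
- **Last checks:** In the final picture all four caps are equally high. Compared with the first pictures, the area round the box differs only at key 2, so the loose things have not moved.
- **Disagreement:** Contact came about 38 mm lower in TCP height than the stated tool length predicts (TCP at about 0.059 m on a raised key, against 0.097 m). The cameras also showed the tool higher than stated. I did not find the cause, so I worked out all the heights by feel and from pictures.

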